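# Mark the drill spot with the automatic centre punch

### The arm

A 7-joint arm with a two-finger parallel gripper is mounted at the origin on a cart in front of the work surface, level with it; the furniture and walls round the work are solid. World frame = base frame: x ahead of the robot, y to its left, z up, the work surface at z = 0. Lengths are in m, angles in rad, forces in N, time in s.
With the tool pointing down it reaches from about 0.4 to 0.9 m from the base axis. Payload 5.5 kg.
Tool frame: the origin (TCP) lies midway between the tips of the shut fingers; the grasp point (between the pads) lies 19 mm behind it (manip.grip_depth is the distance from the TCP to the grasp point, in m); z points along the fingers, y is the line along which they close (so a half turn about z gives the same grasp; the last joint's range is limited). The gripper opens to 92 mm and grips with 3 to 60 N. Pads are 19 mm wide; open, the fingers measure 130 mm over their backs; the gripper's body (75 mm by 190 mm) begins 47 mm behind the grasp point.
Start: joints at [1.588, 0.501, -0.427, 1.55, 0.221, 1.138, -0.21], TCP at [0.158, -0.63, 0.227] pointing down, gripper open.
Joint ranges: [-2.88, 2.88], [-0.31, 2.03], [-1.54, 1.56], [0.2, 2.42], [-1.41, 4.55], [0.19, 2.02], [-2.57, 2.57]. Speed limits (rad/s): [2.57, 2.57, 3.14, 3.14, 3.14, 3.14, 3.14].

### API

Orientations are given as a unit quaternion [x, y, z, w].
In Python, from bench import manip, effector, viewer gives the robot as it stands. Calls block until the motion is done:
- manip.move_pose(position, orientation): joint-space move of the TCP to a pose.
- manip.servo_line(position, ori=None, vel=0.15): straight line of the TCP; ori=None keeps the orientation; vel is the mean speed in m/s.
- manip.movej(angles): joint-space move.
- effector.open_jaws() and effector.close(f_grip=None): open the fingers fully, or close them until they stop; f_grip is the grip in N (None keeps the last).
- manip.sleep(seconds).
- manip.solve_ik(position, orientation): joint angles nearest the present ones, or None.
- viewer.get_image(name): name is "side" or "top"; returns the picture (400x640x3 uint8, red, green, blue); there is no depth.
- viewer.get_calibration(name): a dict with "vfov" (degrees; the focal length in pixels is half the picture's height over the tangent of half this angle, whatever the lens; pixels are square), "cx", "cy" (the principal point, pixels), "eye" and "attitude" of the camera in the world. Camera axes: x right, y down, z forward; pixel columns grow to the right and rows downward; lengths in m; the calibration is good to about 2 mm. A picture is of the moment at which its call begins. get_calibration takes no time and is no camera call.
A pose or a line that the arm cannot do raises manip.PlanningError and nothing moves.
- manip.hand_in(): hands the job in; it is judged then, once.
Readings, each from a call of its own:
- manip.current_clock(): time.
- manip.current_q(): joint angles.
- manip.current_joint_velocities(): joint speeds.
- manip.current_tau(): joint torques, N m.
- manip.current_tool_pos(): TCP position.
- manip.current_tcp_rot(): TCP orientation.
- manip.current_force(): force on the tool from outside, world axes, zero at the start.
- manip.current_wrist_torque(): the same for the moment, N m.
- manip.current_finger_gap(): finger opening in m.
- manip.current_gripper_force(): force on a finger pad.
Only numpy, scipy, OpenCV 4.12 (cv2) and the standard library are available. Lean on these libraries where they do the work, as an engineer would, in place of code of your own. Each camera call takes 0.05 s, during which the arm holds its last target. There are 200 camera calls.

### The job

Take the automatic centre punch from the wooden tool block, find the drill spot in the groove of the clamped bracket blank by sight or by feeling along the groove lightly with the point, and with the point down in the spot press the punch straight down until its spring snaps. Do not set it off anywhere else on the blank, and ease off once it has snapped instead of ramming it. Then put the punch back upright in its hole, collar down on the block, and leave the other things as they are.

Things in the scene. Friction and masses are not known exactly. Their poses are not given: they have to be found in the camera images.
- punch_grip (a point): Automatic centre punch, plain steel, 122 mm long, 0.15 kg, standing point down in one hole of the tool block. This point: centre of its knurled round grip (22 mm diameter, 56 mm long), on its axis, 80 mm above the extended point; z along the axis to the cap (up). Below the grip a collar, 30 mm diameter, 4 mm thick, its underside 34 mm below this point; in the block it rests on the block's top.
- punch_tip (a point): The very end of the punch's moving point (5 mm diameter, with a blunt 3 mm end); z towards the cap. The point sticks 18 mm out of the nose, a cone from 9 to 14 mm diameter 9 mm long, then 14 mm diameter up to the collar 46 mm from the tip.
- punch_point: The moving point of the punch, 22 mm long; its origin is the end of the point, as punch_tip.
- plunger (a joint): The punch's hidden trip, m: 0 set, 0.0045 snapped and bottomed; the point moves up with it. Pressed, the point first sinks on a soft spring (2 N to start, 3 N per mm) with the trip still under 2 mm; at about 13 N, some 5 mm, the trip lets go at once and the force falls sharply; pushed on, it climbs again and goes rigid. Lifted off, point and trip spring out again.
- blank: Bracket blank: plain steel plate 130 x 70 x 10 mm held by two low dark clamps on an aluminium base 150 x 100 x 10 mm fixed to the bench. Origin: centre of the base's underside, on the bench; x along the plate, y across, z up. Plate top at z = 20 mm. Clamps and bolts, at (45, 35) and (-45, -35) mm, reach z = 34 mm.
- groove_mid (a point): Middle of the floor of a straight groove in the plate, 10 mm wide, 2 mm deep, running 25 mm each way along the blank's x. Somewhere within 16 mm of this point along the groove, different each time, lies the drill spot: a round blind hole, 10 mm diameter, centred across the groove, its flat bottom 3.5 mm below the groove floor.
- tool_block: Beech-coloured wooden tool block, 60 (x) x 130 (y) x 60 mm (z), fixed to the bench. Origin: centre of its underside; z up. Two vertical through holes, 18 mm diameter, at x = 0, y = +35 mm and y = -35 mm: one holds the punch, the other a plain steel drift (either way round).
- tool_block_hole0 (a point): Centre of the mouth of the hole at y = +35 mm, on the block's top.
- tool_block_hole1 (a point): Centre of the mouth of the hole at y = -35 mm, on the block's top.
- drift_mid (a point): Bystander: middle of the plain steel drift (16 x 120 mm round bar, no collar) standing in the other hole of the block, its top about 120 mm above the bench. Leave it.
- cup_mid (a point): Bystander: middle of a small aluminium cup (45 mm diameter, 52 mm high) beyond the blank. Leave it.
- bolt_mid (a point): Bystander: middle of a steel stud bolt (18 x 57 mm) standing on its head beyond the tool block. Leave it.

How it is judged:
On the way, in this order (a step that is already met when the one before it is completed fails the run):
1. the point is down in the drill spot, with the spring not yet snapped (z of punch_tip in the frame of blank between 0.01 and 0.0162 m and x of punch_tip in the frame of blank between -0.026 and 0.026 m and y of punch_tip in the frame of blank between -0.006 and 0.006 m and value of joint plunger below 0.002 m), for 0.1 s.
2. the punch snaps (trip beyond 3.3 mm) with its point in the drill spot and the punch straight up within 10 degrees (z of punch_tip in the frame of blank between 0.01 and 0.0162 m and x of punch_tip in the frame of blank between -0.026 and 0.026 m and y of punch_tip in the frame of blank between -0.006 and 0.006 m and value of joint plunger above 0.0033 m and angle between punch_grip's own z axis and vertical below 0.175 rad).
At the end, for the whole second after the job is handed in: The punch has snapped in the drill spot and stands again in the block's free hole: upright within 6 degrees, collar down on the block (within 3 mm), at rest, with the point out again. Drift, cup and bolt are where they were ((horizontal distance between each of punch_tip, punch_grip and tool_block_hole0 below 0.008 m or horizontal distance between each of punch_tip, punch_grip and tool_block_hole1 below 0.008 m) and z of punch_grip in the frame of tool_block between 0.09 and 0.097 m and angle between punch_grip's own z axis and vertical below 0.1 rad and linear speed of punch_point below 0.02 m/s and value of joint plunger below 0.002 m); the robot touches nothing.
It fails at once if the punch is set off (trip beyond 2.5 mm, point in contact) anywhere but in the drill spot (value of joint plunger above 0.0025 m and contact force between punch_point and anything else above 1 N and not (z of punch_tip in the frame of blank between 0.01 and 0.0162 m and x of punch_tip in the frame of blank between -0.026 and 0.026 m and y of punch_tip in the frame of blank between -0.006 and 0.006 m)).
It fails at once if the point is rammed with more than 30 N (contact force between punch_point and anything else above 30 N).
It fails at once if the drift, the cup or the stud bolt is disturbed (moved more than 20 mm) (distance of any of drift_mid, cup_mid, bolt_mid from where it was at the start of the episode above 0.02 m).
It also fails if it takes over 59 s, if anything falls off the work surface, if the arm or the gripper's body presses on something with over 40 N, if the wrist force passes 120 N, or if a joint passes its speed limit or range.

## Working session

There is one attempt and no reset: what is moved stays moved. The work goes in short steps, each a Python script; the robot and the scene stay as the last script left them, time stands still between calls to the robot, and variables do not carry over. Pictures are saved under pics/ and viewed, at most 10 in all, crops included, and the job is handed in when it is done.

```bash
ls; mkdir -p pics; python3 - <<'E'
from bench import manip, effector, viewer
import cv2
for n in("side","top"):
    cv2.imwrite(f"pics/{n}0.png",viewer.get_image(n)[:,:,::-1]); print(n,viewer.get_calibration(n))
print(manip.current_clock(),manip.current_tool_pos(),manip.current_tcp_rot(),manip.grip_depth)
E
```

```text
pics
side {'vfov': 45.66616379872853, 'cx': 316.307605509981, 'cy': 203.47617154934676, 'eye': array([ 0.05355103, -1.01329248,  0.48679257]), 'attitude': array([ 0.8103352 , -0.24179161,  0.13873047, -0.51541006])}
top {'vfov': 42.43992441800777, 'cx': 326.4355118132831, 'cy': 203.91240130858802, 'eye': array([ 0.46253575, -0.25507867,  0.97872009]), 'attitude': array([ 0.71359566, -0.69948388,  0.03418697, -0.01829721])}
0.1 [ 0.15798791 -0.62986781  0.22578463] [ 9.92450511e-01  1.22642729e-01 -8.56406797e-05 -8.58692275e-04] 0.0188
```

View pics/side0.png

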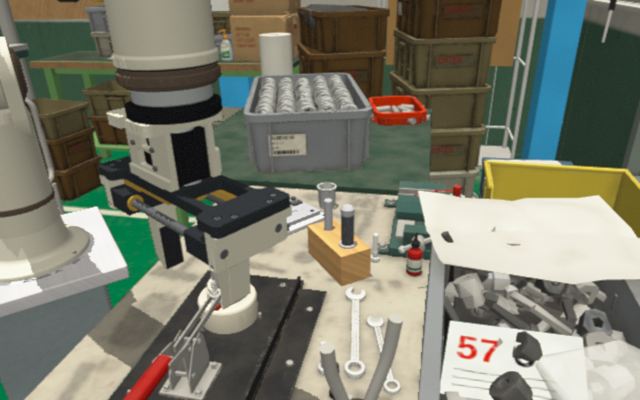

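View pics/top0.png

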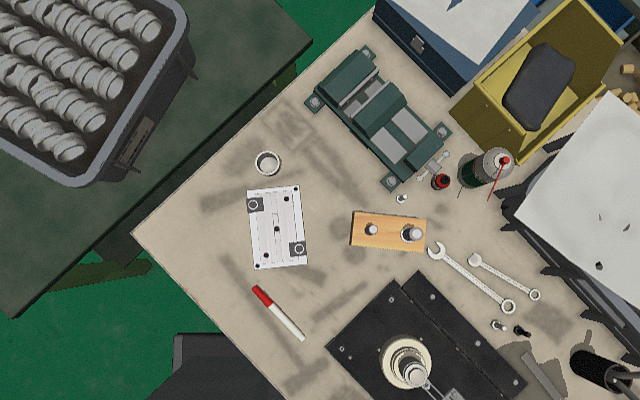

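The side view shows the block with the dark-gripped punch at (347,225) and the drift at (328,212). The top view shows the block near (388,232) with the punch at (411,233) on its right end, and the blank near (277,227). Next I'll zoom in on both.

```bash
cat > h.py <<'E'
import numpy as np, cv2
from scipy.spatial.transform import Rotation as R
from bench import manip, effector, viewer
def cam(n):
    c=viewer.get_calibration(n); return c,200/np.tan(np.radians(c["vfov"])/2),R.from_quat(c["attitude"]).as_matrix()
def ray(n,u,v,z):
    c,f,A=cam(n); d=A@np.array([(u-c["cx"])/f,(v-c["cy"])/f,1]); e=c["eye"]; return e+d*(z-e[2])/d[2]
def proj(n,p):
    c,f,A=cam(n); q=A.T@(np.asarray(p)-c["eye"]); return np.array([c["cx"]+f*q[0]/q[2],c["cy"]+f*q[1]/q[2]])
E
python3 - <<'E'
import cv2,numpy as np
t=cv2.imread("pics/top0.png")
a=cv2.resize(t[175:280,235:320],None,fx=5,fy=5,interpolation=cv2.INTER_CUBIC)
b=cv2.resize(t[190:260,340:435],None,fx=4,fy=4,interpolation=cv2.INTER_CUBIC)
im=np.zeros((525,425+380,3),np.uint8)[:, :800];im[:525,:425]=a;im[:280,425:]=b[:,:375]
cv2.imwrite("pics/z0.png",im)
E
```

```text
(no output)
```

View pics/z0.png

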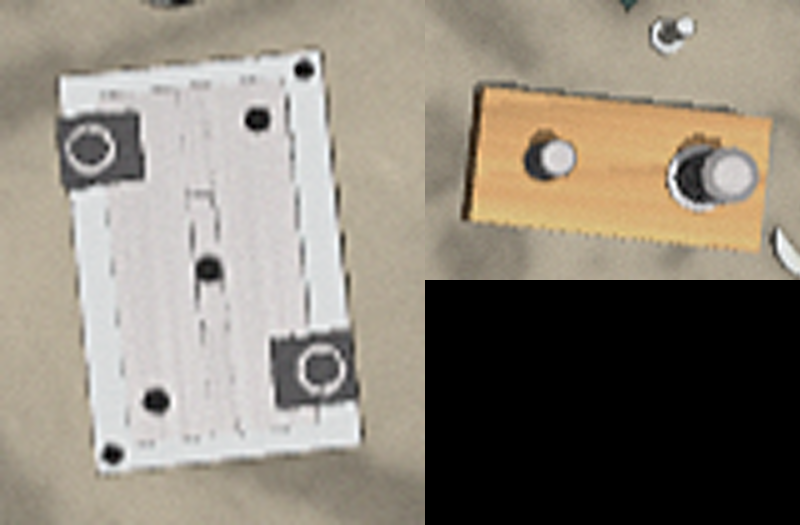

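The left crop shows a dark round spot in the groove at top pixel ~(276.6,229.0), about 2 px from the base centre. On the right, the punch cap is at (415.5,234) and the collar at ~(408.3,234.5). The block's top corners are also clear.

```bash
python3 - <<'E'
from h import *
P=lambda u,v,z:print(np.round(ray("top",u,v,z),4))
B=lambda x,y:(340+(x-425)/4-.4,190+y/4-.4); A=lambda x,y:(235+x/5-.4,175+y/5-.4)
print("cap");P(*B(728,175),.136)
print("collar");P(*B(699,177),.064)
print("drift top");P(*B(558,158),.12)
print("block");[P(*B(*c),.06) for c in((484,86),(771,118),(762,250),(472,220))]
print("base");[P(*A(*c),.01) for c in((60,75),(322,50),(362,440),(98,472))]
print("spot");P(*A(208,270),.018)
print("clampbolts");P(*A(90,148),.034);P(*A(322,369),.034)
for p in((728,175),):print(proj("side",ray("top",*B(*p),.136)))
print("cup",ray("top",268,163,.052),"bolt",ray("top",401,198,.05))
E
```

```text
cap
[ 0.48   -0.4202  0.136 ]
collar
[ 0.4804 -0.4214  0.064 ]
drift top
[ 0.4861 -0.3521  0.12  ]
block
[ 0.5192 -0.3253  0.06  ]
[ 0.5075 -0.4543  0.06  ]
[ 0.4485 -0.4506  0.06  ]
[ 0.4594 -0.3208  0.06  ]
base
[ 0.5587 -0.1253  0.01  ]
[ 0.5703 -0.2236  0.01  ]
[ 0.4241 -0.242   0.01  ]
[ 0.4105 -0.1439  0.01  ]
spot
[ 0.4862 -0.1834  0.018 ]
clampbolts
[ 0.5297 -0.1403  0.034 ]
[ 0.4506 -0.2271  0.034 ]
[346.5895646  204.53165977]
cup [ 0.60373526 -0.16804278  0.052     ] bolt [ 0.54541704 -0.41052233  0.05      ]
```

```bash
cat >> h.py <<'E'
a=np.radians(-5.2); yd=np.array([np.cos(a),np.sin(a),0])
def ori(s):
    y=s*yd; z=np.array([0,0,-1.]); return R.from_matrix(np.c_[np.cross(y,z),y,z]).as_quat()
G=np.array([.480,-.4208])
E
python3 - <<'E'
from h import *
best=None
for s in(1,-1):
    q=manip.solve_ik([*G,.25],ori(s)); print(s,q)
    if q is not None and (best is None or abs(q[6])<best[0]): best=(abs(q[6]),s)
s=best[1]; print("use",s)
p=manip.current_tool_pos(); manip.servo_line([p[0],p[1],.30],vel=.2)
manip.move_pose([*G,.25],ori(s))
print(manip.current_clock(),manip.current_tool_pos(),manip.current_q())
manip.servo_line([*G,.165],vel=.15)
print(manip.current_clock(),manip.current_force())
side=viewer.get_image("side");top=viewer.get_image("top")
im=np.hstack([cv2.resize(side[100:300,250:450],(400,400)),cv2.resize(top[140:300,330:490],(400,400))])
cv2.imwrite("pics/g1.png",im[:,:,::-1])
E
```

```text
1 [ 1.22147258  0.53816275 -0.77821345  1.5485069   0.39355972  1.21770421
  0.28570485]
-1 [-0.12411241  0.83000738  1.35506705  1.59641934 -0.8214817   1.39468639
 -1.91349463]
use 1
2.0583 [ 0.47841201 -0.42296241  0.24981723] [ 1.21931143  0.53628508 -0.76962534  1.54808316  0.39022845  1.21671248
  0.28822395]
2.775 [-0.02010764 -0.46771936  0.99098701]
```

View pics/g1.png

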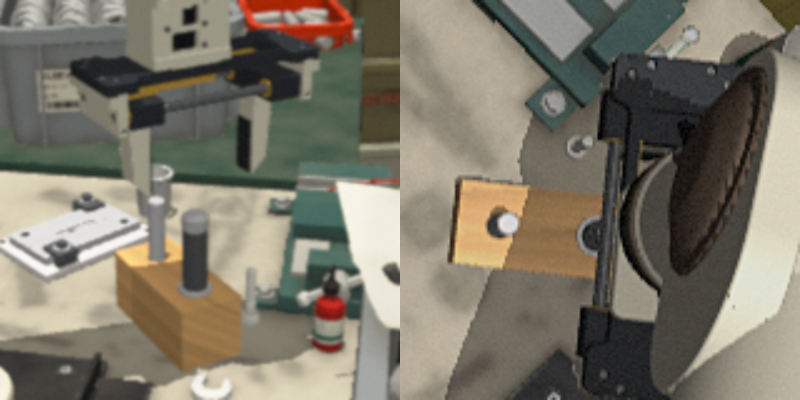

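The side crop shows the fingers straddling the punch (~(195,245)). The stud bolt at ~(250,300) is lower than the fingertips and clear of them. Now I'll grasp and lift.

```bash
python3 - <<'E'
from h import *
manip.servo_line([*G,.0785],vel=.08)
manip.sleep(.2);print(manip.current_tool_pos(),manip.current_force())
effector.close(f_grip=50); manip.sleep(.3)
print(manip.current_finger_gap(),manip.current_gripper_force(),manip.current_tool_pos(),manip.current_force())
manip.servo_line([*G,.12],vel=.08); print(manip.current_force())
manip.servo_line([*G,.245],vel=.15); manip.sleep(.3)
print(manip.current_clock(),manip.current_finger_gap(),manip.current_tool_pos(),R.from_quat(manip.current_tcp_rot()).as_matrix()[:,2],manip.current_force())
side=viewer.get_image("side");cv2.imwrite("pics/g2.png",cv2.resize(side[0:250,230:480],(600,600))[:,:,::-1])
E
```

```text
[ 0.48023026 -0.42107667  0.07906685] [-0.62457872 -1.01589056  0.34456367]
0.02144864063350943 49.99995899561327 [ 0.47998162 -0.42082876  0.07849992] [ 0.0723845   0.02555361 -0.1224536 ]
[-0.10178451 -0.12186256 -2.37147928]
7.65 0.02141195863565397 [ 0.47974982 -0.42057027  0.24425589] [-7.73799264e-04  9.45705939e-04 -9.99999253e-01] [-0.10715733 -0.2103611  -0.91945958]
```

View pics/g2.png

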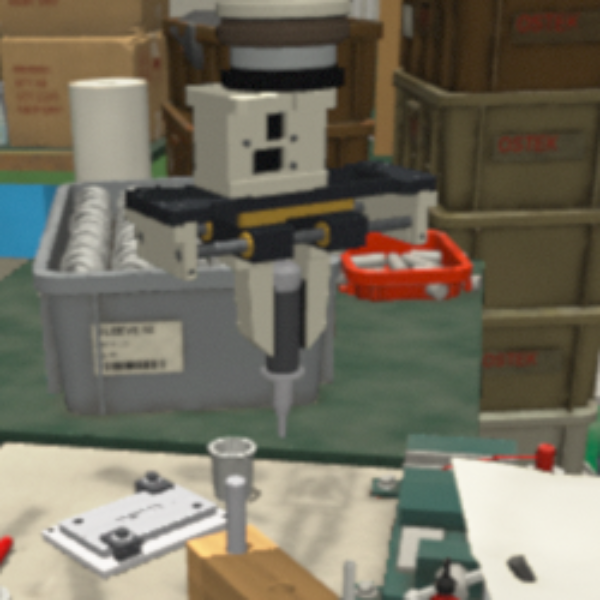

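The punch hangs straight in the grip, with its tip at side pixel ~(347,182) and the drift undisturbed. I'll move over the spot.

```bash
python3 - <<'E'
from h import *
S=np.array([.4862,-.1834])
print("tip pred",proj("side",[*G,.2442-.0645]))
manip.servo_line([*S,.245],vel=.2); manip.servo_line([*S,.10],vel=.12); manip.servo_line([*S,.0905],vel=.05); manip.sleep(.3)
p=manip.current_tool_pos();print(manip.current_clock(),p,manip.current_force())
print("tip pred",proj("side",[p[0],p[1],p[2]-.0645]),"spot",proj("side",[*S,.018]))
side=viewer.get_image("side");cv2.imwrite("pics/b1.png",cv2.resize(side[150:250,230:360],(780,600),interpolation=cv2.INTER_CUBIC)[:,:,::-1])
E
```

```text
tip pred [346.84947678 180.95336366]
11.0333 [ 0.48631446 -0.18338163  0.09062375] [ 0.63884656  0.98505117 -1.8484002 ]
tip pred [285.66516961 210.80727324] spot [285.81639463 214.13354169]
```

View pics/b1.png

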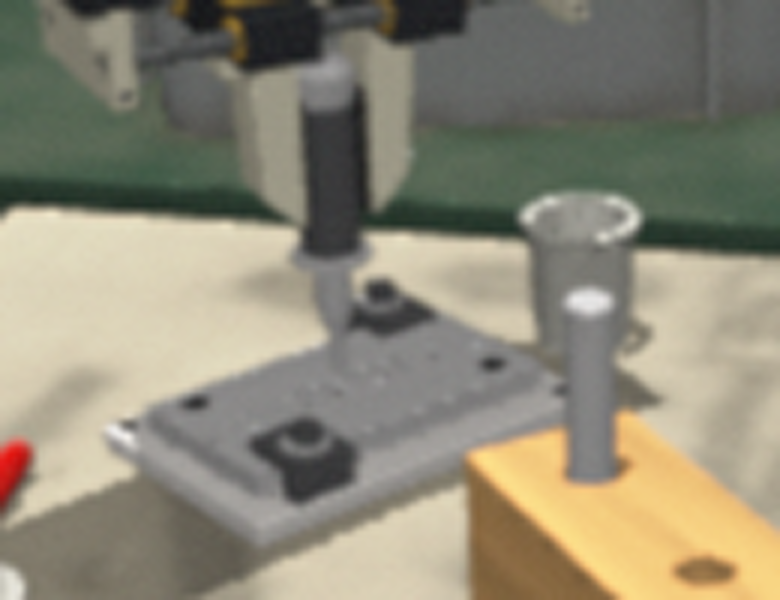

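The tip sits over the groove at about side (286.7,212), as predicted. Next I'll feel downwards in small steps.

```bash
cat >> h.py <<'E'
def fz():
    v=[]
    for _ in range(6): v.append(manip.current_force()); manip.sleep(.02)
    return np.mean(v,0)
E
python3 - <<'E'
from h import *
S=np.array([.4862,-.1834])
b=fz(); z=.0905; print(b)
manip.servo_line([*S,.085],vel=.03); z=.085
while z>.0765:
    z-=.0005; manip.servo_line([*S,z],vel=.02); manip.sleep(.05); d=fz()-b
    print(round(z,4),manip.current_tool_pos()[2].round(5),d.round(2))
    if d[2]>3.0: break
print(manip.current_clock())
E
```

```text
[-0.45986986  0.02213645 -1.71284808]
0.0845 0.08455 [ 0.35 -0.28  0.09]
0.084 0.08401 [ 0.25 -0.45  0.26]
0.0835 0.08352 [ 0.22 -0.12 -0.16]
0.083 0.08299 [0.5  0.11 0.02]
0.0825 0.08248 [ 0.65 -0.28  0.08]
0.082 0.082 [ 0.13 -0.23  0.03]
0.0815 0.08149 [0.58 0.01 0.16]
0.081 0.08099 [ 0.62 -0.13 -0.13]
0.0805 0.08049 [ 0.66 -0.01 -0.07]
0.08 0.08 [0.45 0.16 0.18]
0.0795 0.07951 [0.53 0.11 0.36]
0.079 0.079 [ 0.63  0.26 -0.33]
0.0785 0.07861 [ 0.5  -0.09  1.88]
0.078 0.0781 [-0.13 -0.11  3.23]
17.1167
```

Contact came at TCP 0.0788, so the tip is at 0.0143. That is the spot's bottom, well below the groove floor at 0.018. Pressing now.

```bash
python3 - <<'E'
from h import *
S=np.array([.4862,-.1834]); b=-1.71
z=.078; pk=0; m=0
while z>.0715:
    z-=.00025 if pk>9 else .0005
    manip.servo_line([*S,z],vel=.02); manip.sleep(.04); f=fz()[2]-b
    print(round(z,5),manip.current_tool_pos()[2].round(5),round(f,2),manip.current_finger_gap().round(5)); pk=max(pk,f)
    if f>17 or (pk>8 and f<pk-3): break
print(manip.current_clock(), R.from_quat(manip.current_tcp_rot()).as_matrix()[:,2])
E
```

```text
Traceback (most recent call last):
AttributeError: 'float' object has no attribute 'round'
```

```bash
python3 - <<'E'
from h import *
S=np.array([.4862,-.1834]); b=-1.71
z=.0775; pk=0
while z>.0715:
    z-=.00025 if pk>9 else .0005
    manip.servo_line([*S,z],vel=.02); manip.sleep(.04); f=fz()[2]-b
    print(round(z,5),manip.current_tool_pos()[2].round(5),round(f,2)); pk=max(pk,f)
    if f>17 or (pk>8 and f<pk-3): break
print(manip.current_clock(), R.from_quat(manip.current_tcp_rot()).as_matrix()[:,2])
E
```

```text
0.077 0.07706 5.76
0.0765 0.07656 6.81
0.076 0.07613 7.26
0.0755 0.07571 8.08
0.075 0.07527 8.61
0.0745 0.07483 9.35
0.07425 0.07464 9.56
0.074 0.07444 10.14
0.07375 0.07422 10.58
0.0735 0.07402 10.89
0.07325 0.07378 11.32
0.073 0.07359 11.62
0.07275 0.07336 11.74
0.0725 0.07315 12.2
0.07225 0.07294 12.67
0.072 0.07272 12.99
0.07175 0.07203 7.76
24.1667 [ 3.28002031e-04 -3.00401601e-04 -9.99999901e-01]
```

It snapped cleanly: 13 N fell to 7.8 N. I'll ease off and take the punch back.

```bash
python3 - <<'E'
from h import *
S=np.array([.4862,-.1834])
manip.servo_line([*S,.09],vel=.05); manip.servo_line([*S,.245],vel=.15)
manip.servo_line([*G,.245],ori(1),vel=.2); manip.servo_line([*G,.15],vel=.12); manip.sleep(.3)
b=fz();print(manip.current_clock(),b,manip.current_tool_pos())
for z in(.13,.11,.095,.085,.082):
    manip.servo_line([*G,z],vel=.06); manip.sleep(.05); d=fz()-b; print(z,d.round(2))
    if abs(d).max()>5: raise SystemExit("touch")
while z>.0755:
    z-=.0005; manip.servo_line([*G,z],vel=.02); manip.sleep(.03); d=fz()-b; print(round(z,4),d.round(2))
    if d[2]>2.5: break
print(manip.current_clock(),manip.current_tool_pos())
side=viewer.get_image("side");cv2.imwrite("pics/r1.png",cv2.resize(side[140:300,270:430],(600,600),interpolation=cv2.INTER_CUBIC)[:,:,::-1])
E
```

```text
28.5417 [-0.45929581  0.37039236 -1.84249455] [ 0.4800899  -0.42094604  0.1503318 ]
0.13 [ 0.34 -0.15  0.36]
0.11 [ 0.64 -0.73  0.46]
0.095 [ 0.49 -0.2   0.08]
0.085 [ 0.55 -0.19  0.16]
0.082 [ 0.61 -0.23  0.51]
0.0815 [ 0.39 -0.56 -0.05]
0.081 [ 0.48 -0.19  0.19]
0.0805 [ 0.52 -0.82  0.2 ]
0.08 [ 0.44 -0.11  0.21]
0.0795 [ 0.65 -0.22 -0.32]
0.079 [ 0.68  0.13 -0.01]
0.0785 [ 0.43 -0.54  0.25]
0.078 [-1.73  0.97  6.56]
34.2917 [ 0.48003226 -0.42080949  0.07845185]
```

View pics/r1.png

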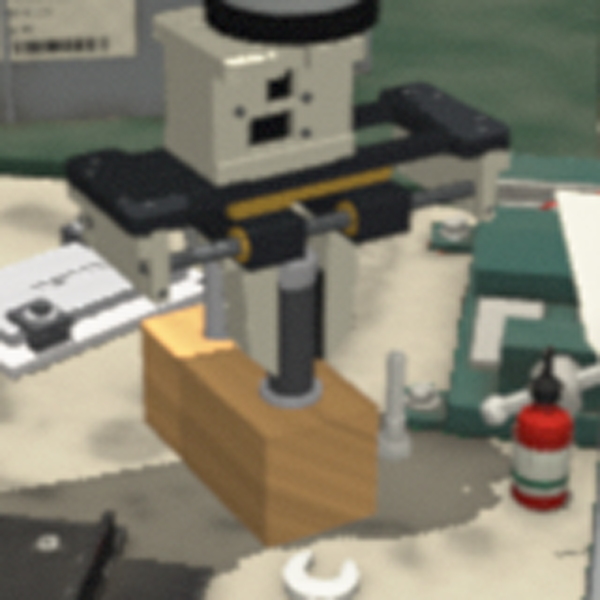

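The collar sits flat on the block at crop (292,388), and the drift and bolt are in place. I'll release and retreat.

```bash
python3 - <<'E'
from h import *
effector.open_jaws(); manip.sleep(.3)
manip.servo_line([*G,.17],vel=.08); manip.servo_line([*G,.28],vel=.15); manip.sleep(.5)
print(manip.current_clock(),manip.current_finger_gap(),manip.current_force())
side=viewer.get_image("side");cv2.imwrite("pics/r2.png",cv2.resize(side[140:300,270:430],(600,600),interpolation=cv2.INTER_CUBIC)[:,:,::-1])
E
```

```text
38.525 0.0918939132834125 [-0.59086654  0.27725389  0.75857429]
```

View pics/r2.png

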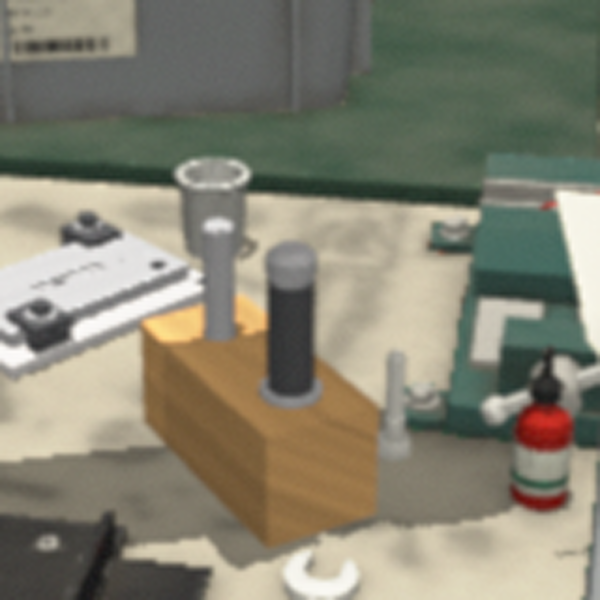

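The punch stands upright with its collar on the block at (292,390). The drift, cup and bolt haven't moved.

```bash
python3 -c "
from bench import manip
print(manip.hand_in())"
```

```text
the job is handed in; nothing more can be done
None
```

The punch was set off once, in the drill spot (force fell from 13 N to 7.8 N), then eased off and put back upright in its hole with the collar down; the drift, cup and bolt look unmoved, and the job was handed in at about 39 s, with no verdict returned.

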